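Clear the deburring board into the scrap tray

ROBOT

A 6-joint arm with a two-finger parallel gripper is mounted at the origin on the work surface. World frame = base frame: x ahead of the robot, y to its left, z up, the work surface at z = 0. Lengths are in mm, angles in degrees, forces in N, time in s.
With the tool pointing down it reaches from about 350 to 850 mm from the base axis. Payload 8.1 kg.
Tool frame: the origin (TCP) lies midway between the tips of the shut fingers; the grasp point (between the pads) lies 19 mm behind it; z points along the fingers, y is the direction in which the jaws open and shut (so a half turn about z gives the same grasp; the last joint's range is limited). The gripper opens to 85 mm and grips with 20 to 120 N. Pads are 22 mm wide; open, the fingers measure 114 mm over their backs; the gripper's body (76 mm by 85 mm) begins 54 mm behind the grasp point. The pads swing forward as they close: fully open they stand 13 mm farther back than shut.
Start: joints at [-75.138, 7.471, 85.268, -0, 87.261, -4.893], TCP at [202.825, -564.683, 204.592] pointing down, gripper open.
Joint ranges: [-169.43, 169.43], [-51.17, 129.36], [1.28, 143.12], [-76.62, 256.62], [0, 156.53], [-152.29, 152.29]. Speed limits (degrees/s): [136.94, 136.94, 159.86, 180, 180, 180].

INTERFACE

Orientations are given as [roll, pitch, yaw] about the fixed x, y, z axes, in that order (R = Rz(yaw) Ry(pitch) Rx(roll)).
In Python, from bench import r gives the robot as it stands.
- The arm moves only by the tool carry_out, never from a script. Its argument "increments" is a list of rows, each a list of 3 entries, a list of its own where there are three numbers: the shift along the tool's x, y, z in m, then the turn, a rotation vector about the tool's x, y, z in rad, then the closure, from 0 (fully open) to 1 (shut). A call has 1 to 12 rows; each row shifts and turns the pose as measured when the row begins, along the tool's axes as they then stand; what a row does not reach is not made up. A row lasts 1/10 s, in which the tool goes at most 50 mm and 8.59 degrees, less where a joint would pass 70% of its speed; a pose out of reach is approached as far as the arm can. A call with a gripper value outside its range is refused whole. The fingers move at their own pace and stop on an object; "newtons" is the grip in N (left out, the last holds). Time passes only in rows, so rows that do not move let the fingers close. It gives the time, the measured TCP pose, the force and the opening at its end, in the units of the state.
- r.sense(): the state, without advancing time (a new reading comes with each control period).
- r.snapshot(name): name is "scene" or "top" or "wrist"; returns a dict with "image" (420x560x3 uint8, blue, green, red), "vertical_fov" (degrees; the focal length in pixels is half the picture's height over the tangent of half this angle, whatever the lens; pixels are square), "cx", "cy" (the principal point, pixels), "rvec" (rotation vector, rad) and "tvec" (3), from world to camera coordinates, as OpenCV has them. Camera axes: x right, y down, z forward; pixel columns grow to the right and rows downward; lengths in mm; the calibration is good to about 2 mm. A picture is of the moment at which its call begins. There is no depth.
- r.hand_in(): hands the job in, once; it reports no verdict.
The state is a dict: "time": time; "joint_pos": joint angles; "qd": joint speeds; "joint_efforts": joint torques, N m; "tool_pos": TCP position; "tcp_rot": TCP orientation; "ft_force": force on the tool from outside, world axes, zero at the start; "wrist_torque": the same for the moment, N m; "finger_gap": finger opening in mm.
Only numpy, scipy, OpenCV 4.12 (cv2) and the standard library are available. Lean on these libraries where they do the work, as an engineer would, in place of code of your own. Each camera call takes 0.05 s, during which the arm holds its last target.

TASK

Sweep the three loose copper offcuts along the deburring board and off its open end into the plain, undivided scrap tray, pushing them with the fingers and never picking them up or carrying them. Leave the bored copper block standing where it is on the board, the bush in the divided tray, and the sander and jar on the bench where they are.

Things in the scene. Friction and masses are not known exactly. Their poses are not given: they have to be found in the camera images.
- board: Fixed flat white deburring board, 220 mm (its x) by 260 mm (its y), top surface 50 mm above the table. Origin at the centre of its underside, on the table. Along both long sides (x = +-102 to +-110 mm) runs an aluminium rail standing 8 mm above the top; the two ends at y = +-130 mm are open, with no rail. One tray stands against each open end. Its place and yaw vary by episode, and so does which tray is at which end.
- scrap_tray: Fixed grey open tray for scrap, empty and undivided, 200 mm (x) by 120 mm (y), walls 4 mm thick, rim 38 mm above the table (12 mm below the board's top), inner floor 4 mm above the table. Origin at the centre of its underside; axes parallel to the board's; its centre lies 193 mm from the board's centre along the board's +y or -y, leaving a 3 mm gap.
- parts_tray: Fixed grey tray of the same outer size at the board's other end, split by two dividers into three compartments side by side along x, with a finished bush in the middle one. Origin at the centre of its underside. Not for scrap.
- core_center (a point): Copper disc, 28 mm diameter, 12 mm thick, about 66 g (offcut). Lies flat on the board (underside 50 mm above the table) at any yaw. The point is its centre, half-way up (6 mm above its underside).
- small_core_center (a point): Copper disc, 22 mm diameter, 12 mm thick, about 41 g (offcut). Lies flat on the board (underside 50 mm above the table) at any yaw. The point is its centre, half-way up (6 mm above its underside).
- bar_end_center (a point): Copper square piece, 24 x 24 mm, 12 mm thick, about 62 g (offcut). Lies flat on the board (underside 50 mm above the table) at any yaw. The point is its centre, half-way up (6 mm above its underside).
- core: The same 28 mm disc; origin at the centre of its underside.
- small_core: The same 22 mm disc; origin at the centre of its underside.
- bar_end: The same square piece; origin at the centre of its underside, x and y axes along its sides.
- block: Loose copper block with two level bores, 30 mm (x) by 60 mm (y) by 45 mm high, about 0.5 kg, standing near the middle of the board between the two lanes in which the offcuts lie (offcut centres 56 to 72 mm either side of the board's centre line x = 0; offcuts in one lane lie at least 70 mm apart). Origin at the centre of its underside. Loose; stays where it is.
- bush: Copper ring, 40 mm outer and 22 mm inner diameter, 22 mm high, standing in the middle compartment of the divided tray. Origin at the centre of its underside. Loose; stays where it is.
- sander: Blue hand-held air belt sander, 312 mm long along its x, 38 mm wide and 39 mm high, lying on the bench beyond the board. Origin on its underside, 140 mm from its handle's end. Loose; stays where it is.
- jar: Steel-grey jar with black cap, 64 mm diameter, 85 mm high, standing on the bench to the right. Origin at the centre of its underside. Loose; stays where it is.

How it is judged:
By the outcome, as a careful person would: the job done as asked, in the order asked, and still so for the second after the job is handed in, with the robot touching nothing.
It also fails if it takes over 61 s, if anything falls off the work surface, if the arm or the gripper's body presses on something with over 40 N, if the wrist force passes 120 N, or if a joint passes its speed limit or range.

## Working session

There is one attempt and no reset: what is moved stays moved. The work goes in short steps, Python scripts to look and compute and a tool call to move; the robot and the scene stay as the last step left them, time stands still between calls to the robot, and variables do not carry over. Pictures are saved under pics/ and viewed, and the job is handed in when it is done.

Besides the shell and the picture viewer there is one more tool, called after "Call:" as name(argument=value, ...), one argument or row to a line, values as JSON. carry_out: Moves the arm, as the interface text tells. Its arguments: {"type":"object","properties":{"increments":{"type":"array"},"newtons":{"type":"number"}},"required":["increments"]}

```bash
mkdir -p pics; ls; cat > h.py <<'E'
import numpy as np, cv2
from bench import r
def snap(n,f):
    s=r.snapshot(n); cv2.imwrite('pics/'+f,s['image']); 
    import pickle; pickle.dump(s,open('pics/'+f+'.pkl','wb')); return s
def K(s):
    f=210/np.tan(np.radians(s['vertical_fov'])/2); return np.array([[f,0,s['cx']],[0,f,s['cy']],[0,0,1.]])
def px2w(s,u,v,z):
    R=cv2.Rodrigues(np.array(s['rvec'],float))[0]; t=np.array(s['tvec'],float).ravel()
    c=-R.T@t; d=R.T@np.linalg.inv(K(s))@np.array([u,v,1.]); return c+d*(z-c[2])/d[2]
def w2px(s,P):
    return cv2.projectPoints(np.array(P,float).reshape(-1,3),np.array(s['rvec'],float),np.array(s['tvec'],float),K(s),None)[0].reshape(-1,2)
E
python3 - <<'E'
from h import *
print(r.sense())
for n in('top','scene'):
    s=snap(n,n+'0.png'); print({k:v for k,v in s.items() if k!='image'})
E
```

```text
pics
{'time': 0.0, 'joint_pos': array([-7.51382604e+01,  7.51433765e+00,  8.53308413e+01, -2.90514713e-04,
        8.72612506e+01, -4.89277447e+00]), 'qd': array([ 0.02521497, -0.01980171,  0.03859404,  0.00082898, -0.10183976,
        0.06491124]), 'joint_efforts': array([-7.01883819e-04, -5.69397962e+01, -5.00551414e+01, -3.13421979e-04,
        1.48754561e-02,  7.13701661e-05]), 'tool_pos': array([ 202.66004869, -564.09223172,  203.53753909]), 'tcp_rot': array([-1.79893933e+02, -8.78841053e-03,  1.97545201e+01]), 'ft_force': array([-0.9275743,  0.9742719,  0.0476214]), 'wrist_torque': array([-0.02763562, -0.00762954, -0.00217737]), 'finger_gap': 85.32706700460747}
{'vertical_fov': 52.93785802574472, 'cx': 280.11860142838253, 'cy': 207.41726775053013, 'rvec': array([ 2.14805428, -2.16219111,  0.13774392]), 'tvec': array([ -73.70547244,  635.1044449 , 1001.74390492])}
{'vertical_fov': 46.688479475643504, 'cx': 285.77674020155746, 'cy': 207.21993511005795, 'rvec': array([ 1.96573456,  0.98146583, -0.54081439]), 'tvec': array([-311.95953416, -251.35072288, 1592.0009081 ])}
```

View pics/top0.png

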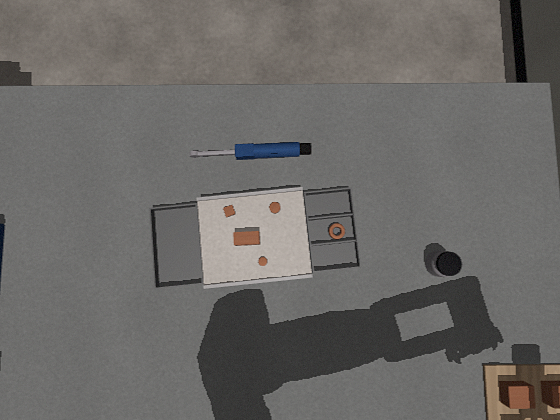

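View pics/scene0.png

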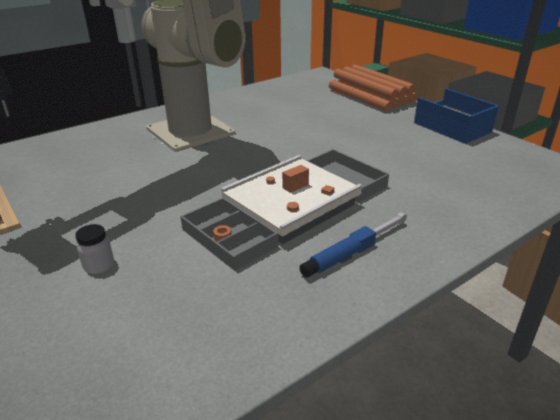

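```bash
python3 - <<'E'
import cv2
i=cv2.imread('pics/top0.png'); 
cv2.imwrite('pics/c0.png',cv2.resize(i[60:320,150:420],None,fx=2.2,fy=2.2,interpolation=cv2.INTER_CUBIC))
E
```

```text
(no output)
```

View pics/c0.png

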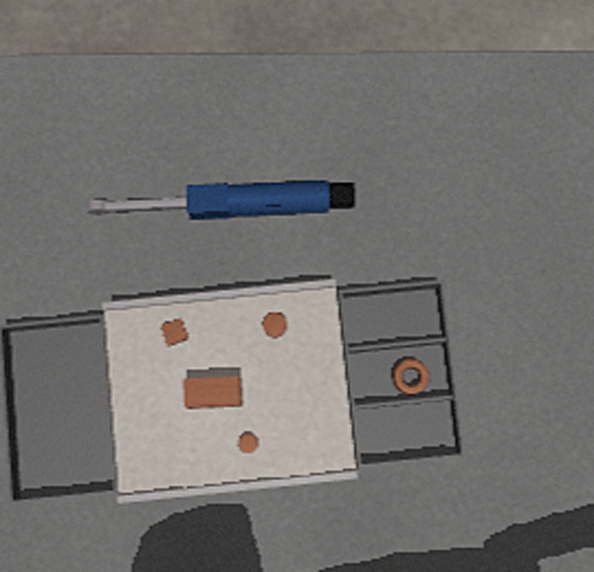

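The picture shows the undivided tray on the left, around pixel (178,245), and the divided tray with the bush on the right. The square (229,211) and core (275,208) lie in the far lane and the small core (263,261) in the near lane. I'll measure these next.

```bash
python3 - <<'E'
from h import *
import pickle
s=pickle.load(open('pics/top0.png.pkl','rb')); im=s['image']
f=lambda cu,cv:((cu+.5)/2.2-.5+150,(cv+.5)/2.2-.5+60)
C=[px2w(s,*f(*p),58)[:2] for p in [(103,303),(335,281),(357,474),(118,498)]]
print('corners',np.round(C,1), 'ctr',np.mean(C,0))
hsv=cv2.cvtColor(im,cv2.COLOR_BGR2HSV)
m=((hsv[...,0]<15)&(hsv[...,1]>90)&(hsv[...,2]>60)).astype(np.uint8)
m[:, :195]=0;m[:,360:]=0;m[:180]=0;m[290:]=0
n,l,st,c=cv2.connectedComponentsWithStats(m)
for i in range(1,n):
    if st[i,4]>15: print(st[i],c[i],np.round(px2w(s,*c[i],62),1),np.round(px2w(s,*c[i],95),1), cv2.minAreaRect(np.argwhere(l==i)[:,::-1].astype(np.float32)))
# white board fit
w=((hsv[...,1]<40)&(hsv[...,2]>130)).astype(np.uint8); w[:, :190]=0;w[:,320:]=0;w[:180]=0;w[295:]=0
pts=np.argwhere(w)[:,::-1]
W=np.array([px2w(s,*p,52)[:2] for p in pts]).astype(np.float32)
print(cv2.minAreaRect(W))
E
```

```text
corners [[ 658.2  125.7]
 [ 681.2 -131.7]
 [ 469.2 -152.7]
 [ 445.3  105.5]] ctr [563.4947928  -13.29009119]
[269 202  11  11  96] [274.3125  206.90625] [633.2 -63.8  62. ] [628.9 -64.3  95. ] ((274.0, 207.0), (10.0, 10.0), 90.0)
[223 205  12  12  92] [228.79347826 210.41304348] [625.4  46.3  62. ] [621.3  42.3  95. ] ((228.82876586914062, 210.37673950195312), (9.714414596557617, 9.24625015258789), 69.44395446777344)
[329 223  16  16 152] [336.32894737 230.76973684] [ 574.4 -212.6   62. ] [ 572.  -208.2   95. ] ((336.5, 230.5), (15.0, 15.0), 90.0)
[234 231  26  14 340] [246.32352941 237.71764706] [559.1   3.7  62. ] [557.2   1.   95. ] ((246.5, 237.5), (13.0, 25.0), 90.0)
[259 257   8   9  60] [262.38333333 260.91666667] [503.7 -34.8  62. ] [503.6 -36.2  95. ] ((262.5, 261.0), (8.0, 7.0), 90.0)
((562.2098388671875, -12.644149780273438), (221.97576904296875, 262.2811584472656), 5.555591106414795)
```

Call:
carry_out(
  increments=[
    [[0, 0, 0], [0, 0, -0.146], 0.86],
    [[0, 0, 0], [0, 0, -0.146], 0.86],
    [[0, 0, 0], [0, 0, -0.146], 0.86],
    [[0, 0, 0], [0, 0, -0.146], 0.86],
    [[0, 0, 0], [0, 0, -0.146], 0.86],
    [[0, 0, 0], [0, 0, -0.146], 0.86],
    [[0, 0, 0], [0, 0, -0.146], 0.86],
    [[0, 0, 0], [0, 0, -0.146], 0.86],
    [[0, 0, 0], [0, 0, -0.146], 0.86],
    [[0, 0, 0], [0, 0, 0], 0.86],
  ],
  newtons=60,
)

```text
time: 1.1
tool_pos: [201.7, -560.5, 197.1]
tcp_rot: [-179.9, -0.7, 97.2]
ft_force: [-0.7, -0.6, 0.2]
finger_gap: 12.1
```

Call:
carry_out(
  increments=[
    [[0.03, 0.027, -0.002], [0, 0, 0.032], 0.86],
    [[0.03, 0.027, -0.002], [0, 0, 0], 0.86],
    [[0.03, 0.027, 0], [0, 0, 0], 0.86],
    [[0.03, 0.027, 0], [0, 0, 0], 0.86],
    [[0.03, 0.027, 0], [0, 0, 0], 0.86],
    [[0.03, 0.027, 0], [0, 0, 0], 0.86],
    [[0.03, 0.027, 0], [0, 0, 0], 0.86],
    [[0.03, 0.027, 0], [0, 0, 0], 0.86],
    [[0.03, 0.027, 0], [0, 0, 0], 0.86],
    [[0.03, 0.027, 0], [0, 0, 0], 0.86],
    [[0.03, 0.027, 0], [0, 0, 0], 0.86],
    [[0, 0, 0], [0, 0, 0], 0.86],
  ],
)

```text
time: 2.3
tool_pos: [482.4, -196.2, 201.2]
tcp_rot: [-179.7, -1.0, 91.5]
ft_force: [0.1, 0.5, -0.7]
finger_gap: 11.9
```

```bash
cat >> h.py <<'E'
from scipy.spatial.transform import Rotation as Ro
B0=np.array([563,-13.]); YB=5.4
def b2w(bx,by):
    a=np.radians(YB); return B0+bx*np.array([np.cos(a),np.sin(a)])+by*np.array([-np.sin(a),np.cos(a)])
def w2b(p):
    a=np.radians(YB); d=np.array(p[:2])-B0; return np.array([d@[np.cos(a),np.sin(a)],d@[-np.sin(a),np.cos(a)]])
def go(bx,by,z):
    st=r.sense(); R=Ro.from_euler('xyz',st['tcp_rot'],degrees=True)
    d=np.r_[b2w(bx,by),z]-st['tool_pos']
    T=Ro.from_euler('xyz',[180,0,90+YB],degrees=True)
    print('t',st['time'],'board',w2b(st['tool_pos']).round(1),'z',st['tool_pos'][2].round(1),'rot',st['tcp_rot'].round(1),'F',st['ft_force'].round(1),'gap',round(st['finger_gap'],1))
    print('need tool shift mm',R.inv().apply(d).round(1),'rotvec rad',(R.inv()*T).as_rotvec().round(4))
E
python3 -c "
from h import *
go(67,14,150)"
```

```text
t 2.3 board [ -97.5 -174.8] z 201.2 rot [-179.7   -1.    91.5] F [ 0.1  0.5 -0.7] gap 11.9
need tool shift mm [198.6 151.5  53.9] rotvec rad [-0.0041 -0.0176 -0.0681]
```

Call:
carry_out(
  increments=[
    [[0.028, 0.022, 0], [0, -0.006, -0.03], 0.86],
    [[0.028, 0.022, 0], [0, -0.006, -0.03], 0.86],
    [[0.028, 0.022, 0], [0, 0, 0], 0.86],
    [[0.028, 0.022, 0], [0, 0, 0], 0.86],
    [[0.028, 0.022, 0], [0, 0, 0], 0.86],
    [[0.028, 0.022, 0.01], [0, 0, 0], 0.86],
    [[0.014, 0.008, 0.02], [0, 0, 0], 0.86],
    [[0, 0, 0], [0, 0, 0], 0.86],
  ],
)

```text
time: 3.1
tool_pos: [613.9, -0.7, 169.0]
tcp_rot: [-179.6, -0.2, 93.0]
ft_force: [-0.9, -0.6, -0.3]
finger_gap: 12.2
```

```bash
python3 -c "
from h import *
go(67,14,130)
s=snap('wrist','w1.png');s=snap('top','t1.png')"
```

```text
t 3.1 board [51.9  7.4] z 169.0 rot [-179.6   -0.2   93. ] F [-0.9 -0.6 -0.3] gap 12.2
need tool shift mm [ 7.1 15.1 38.9] rotvec rad [-0.0069 -0.0035 -0.0424]
```

View pics/w1.png

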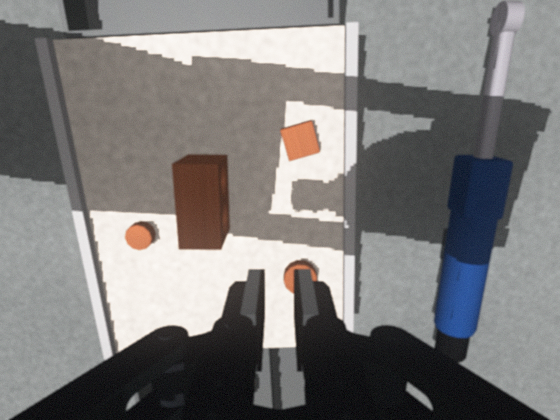

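View pics/t1.png

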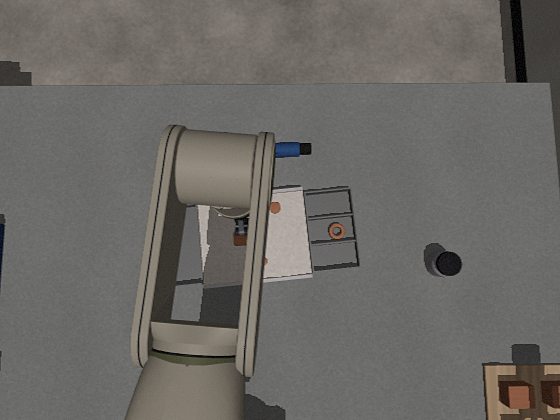

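The wrist picture shows the fingers centred near x=279. The square is at (300,140), the core at (300,275), the small core at (139,235), the block at (203,200), and the scrap tray is beyond the top edge. I'll refine the positions from it.

```bash
python3 - <<'E'
from h import *
import pickle
s=pickle.load(open('pics/w1.png.pkl','rb'))
for n,p,z in [('bar_end',(301,140.5),62),('core',(301,275),62),('small',(139,234),62),('blk c1',(173,163),95),('blk c2',(228,156),95),('railR in',(345,100),58),('railR in',(346,300),58),('railL in',(70,150),58),('railL in',(98,280),58),('end',(100,37),50),('end',(330,26),50)]:
    w=px2w(s,*p,z); print(n,w.round(1),w2b(w).round(1))
E
```

```text
bar_end [627.3  47.6  62. ] [69.7 54.3]
core [634.7 -59.3  62. ] [ 67.  -52.9]
small [505.6 -31.   62. ] [-58.8 -12.5]
blk c1 [543.3  32.2  95. ] [-15.3  46.9]
blk c2 [579.   38.6  95. ] [20.8 49.9]
railR in [656.8  77.2  58. ] [101.9  80.9]
railR in [674.2 -82.2  58. ] [104.2 -79.4]
railL in [456.7  31.4  58. ] [-101.6   54.2]
railL in [467.8 -74.9  58. ] [-100.6  -52.7]
end [482.4 110.5  50. ] [-68.6 130.5]
end [642.7 125.5  50. ] [ 92.4 130.4]
```

Call:
carry_out(
  increments=[
    [[0.005, 0.012, 0], [-0.007, -0.003, -0.03], 0.86],
    [[0.002, 0.006, 0.01], [0, 0, -0.012], 0.86],
    [[0, 0, 0.03], [0, 0, 0], 0.86],
    [[0, 0, 0.03], [0, 0, 0], 0.86],
    [[0, 0, 0.02], [0, 0, 0], 0.86],
    [[0, 0, 0], [0, 0, 0], 0.86],
    [[0, 0, 0], [0, 0, 0], 0.86],
  ],
)

```text
time: 3.9
tool_pos: [639.1, -0.7, 84.9]
tcp_rot: [179.1, 0.3, 95.1]
ft_force: [0.6, 1.1, 0.7]
finger_gap: 12.1
```

```bash
python3 -c "
from h import *
go(69,14,54.5)
s=snap('wrist','w2.png')"
```

```text
t 3.9 board [76.9  5.1] z 84.9 rot [179.1   0.3  95.1] F [0.6 1.1 0.7] gap 12.1
need tool shift mm [ 9.  -8.4 30.3] rotvec rad [ 0.0153  0.0045 -0.0052]
```

View pics/w2.png

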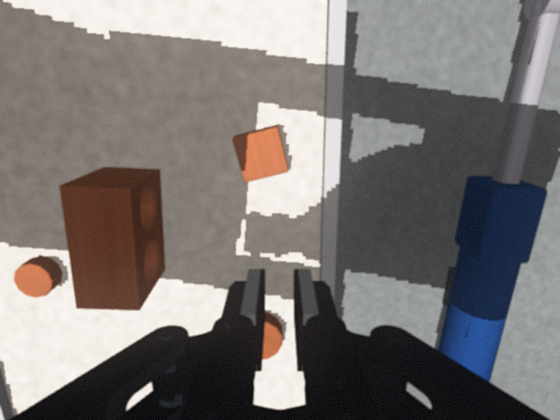

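The tool is above the board at z=85, just right of the lane. The square is ahead at (263,153), the core is behind at (268,337), and nothing has moved.

Call:
carry_out(
  increments=[
    [[0.006, -0.006, 0.01], [0.013, 0.004, 0], 0.86],
    [[0.002, -0.002, 0.01], [0, 0, 0], 0.86],
    [[0, 0, 0.005], [0, 0, 0], 0.86],
    [[0, 0, 0], [0, 0, 0], 0.86],
    [[0, 0, 0], [0, 0, 0], 0.86],
  ],
)

```text
time: 4.45
tool_pos: [632.3, 6.9, 61.8]
tcp_rot: [179.6, 0.1, 95.1]
ft_force: [0.4, -0.1, -0.0]
finger_gap: 11.9
```

```bash
python3 -c "
from h import *
go(69,14,54.5)"
```

```text
t 4.45 board [70.9 13.3] z 61.8 rot [1.796e+02 1.000e-01 9.510e+01] F [ 0.4 -0.1 -0. ] gap 11.9
need tool shift mm [ 0.7 -2.   7.3] rotvec rad [ 0.007   0.0011 -0.0052]
```

Call:
carry_out(
  increments=[
    [[0, -0.001, 0.007], [0.006, 0, -0.004], 0.86],
    [[0, 0, 0], [0, 0, 0], 0.86],
    [[0.01, 0, 0], [0, 0, 0], 0.86],
    [[0.012, 0, 0], [0, 0, 0], 0.86],
    [[0.012, 0, 0], [0, 0, 0], 0.86],
    [[0.012, 0, 0], [0, 0, 0], 0.86],
    [[0.006, 0, 0], [0, 0, 0], 0.86],
    [[0, 0, 0], [0, 0, 0], 0.86],
  ],
)

```text
time: 5.25
tool_pos: [626.7, 64.6, 55.4]
tcp_rot: [179.9, 0.0, 95.4]
ft_force: [1.0, 0.5, 0.1]
finger_gap: 11.9
```

```bash
python3 -c "
from h import *
go(69,145,54.5)
s=snap('wrist','w3.png')"
```

```text
t 5.25 board [70.7 71.2] z 55.4 rot [179.9   0.   95.4] F [1.  0.5 0.1] gap 11.9
need tool shift mm [73.8 -1.7  0.8] rotvec rad [0.0023 0.0007 0.0002]
```

View pics/w3.png

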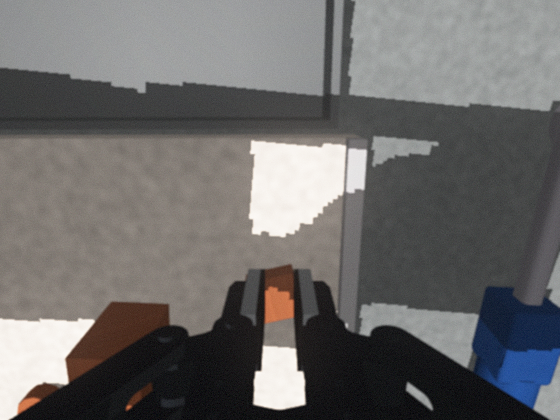

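```bash
python3 - <<'E'
from h import *
import pickle
s=pickle.load(open('pics/w3.png.pkl','rb'))
for p in [(280,293),(280,268),(280,320)]: print(p,w2b(px2w(s,*p,62)).round(1))
p=r.sense()['tool_pos']; print(w2px(s,[p]), w2px(s,[np.r_[b2w(70,71+11),55.4]]),w2b((-Ro.from_rotvec(s['rvec']).as_matrix().T@s['tvec'])[:2]), (-Ro.from_rotvec(s['rvec']).as_matrix().T@s['tvec']))
i=s['image'][230:340,210:350]; i=cv2.convertScaleAbs(i,alpha=1.8,beta=20); cv2.imwrite('pics/c3.png',cv2.resize(i,None,fx=5,fy=5,interpolation=cv2.INTER_CUBIC))
E
```

```text
(280, 293) [71.8 57.8]
(280, 268) [71.8 71. ]
(280, 320) [71.8 42.7]
[[277.78849146 262.5553838 ]] [[276.2473289  241.35831868]] [ 70.84196582 148.27433199] [619.57371938 141.28310317 225.0038361 ]
```

View pics/c3.png

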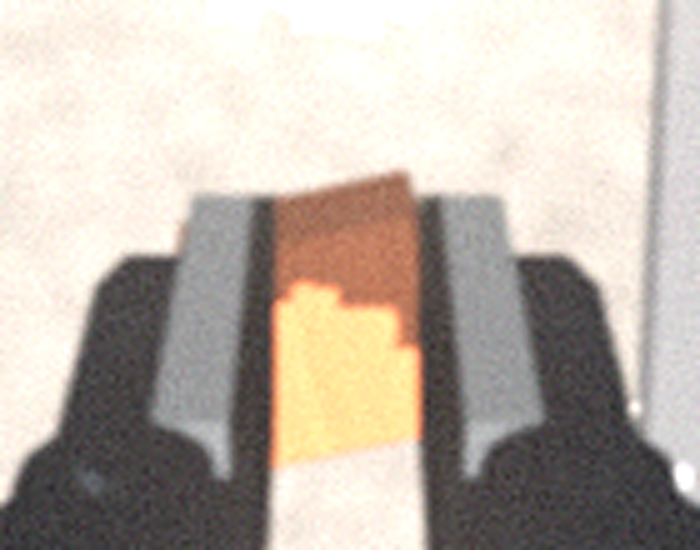

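The square at (280,293) has not been pushed. It now shows behind and under the fingertips, so the tips probably passed over it. I'll check from the side camera.

```bash
python3 - <<'E'
from h import *
s=snap('scene','s3.png')
u,v=w2px(s,[r.sense()['tool_pos']])[0]; print(u,v, w2px(s,[np.r_[b2w(70,71),62],np.r_[b2w(70,82),55.4],np.r_[b2w(69.5,54),62]]))
u,v=int(u),int(v)
cv2.imwrite('pics/c4.png',cv2.resize(s['image'][v-60:v+40,u-70:u+70],None,fx=5,fy=5,interpolation=cv2.INTER_CUBIC)); print(u-70,v-60)
E
```

```text
332.98115336279426 187.61252114581723 [[333.11643267 184.99408478]
 [336.10959625 185.78757283]
 [328.06072397 187.36769115]]
262 127
```

View pics/c4.png

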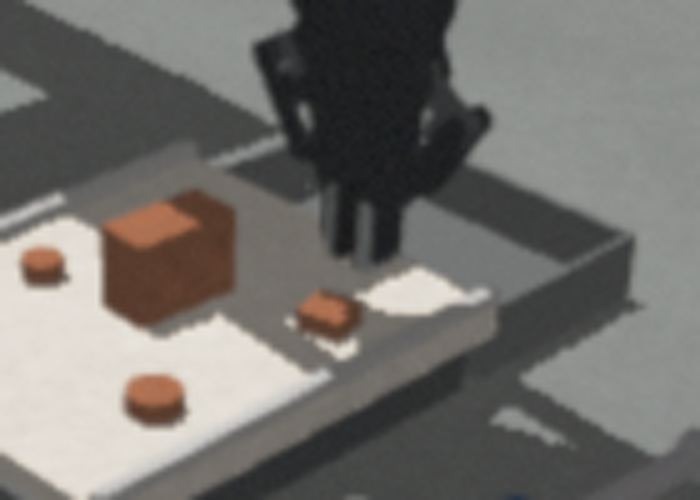

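```bash
python3 - <<'E'
from h import *
import pickle
w=pickle.load(open('pics/w3.png.pkl','rb')); s=pickle.load(open('pics/s3.png.pkl','rb'))
def P(s): return K(s)@np.c_[cv2.Rodrigues(s['rvec'])[0],s['tvec']]
for a,b in [((279.5,269),(262+368/5,127+262/5)),((305,269),(262+385/5,127+264/5)),((254,269),(262+342/5,127+254/5))]:
    X=cv2.triangulatePoints(P(w),P(s),np.array(a,float),np.array(b,float)); X=(X[:3]/X[3]).ravel()
    print(X.round(1),w2b(X).round(1), w2px(w,[X]).round(1),w2px(s,[X]).round(1))
for n,p,z in [('railR in',(347,150),58),('railR in',(341,310),58),('end',(100,135),50),('end',(250,135),50),('blk',(108,303),95),('blk',(169,304),95)]:
    print(n,w2b(px2w(w,*p,z)).round(1))
for n,p in [('sq',(330,308)),('core',(153,390)),('sm',(42,257))]: print(n,w2b(px2w(s,262+p[0]/5,127+p[1]/5,62)).round(1))
w1=pickle.load(open('pics/w1.png.pkl','rb')); c=-cv2.Rodrigues(w1['rvec'])[0].T@w1['tvec'];print(c,w2b(c))
st=r.sense();print(st['joint_pos'].round(2))
E
```

```text
[626.9  70.5  75.7] [71.5 77.1] [[279.5 269. ]] [[335.6 179.4]]
[637.2  72.4  78.5] [81.9 78. ] [[303.9 269.8]] [[339.1 179.8]]
[614.   67.2  74.7] [58.3 75.1] [[249.5 272.2]] [[331. 178.]]
railR in [101.3 126.1]
railR in [102.6  45.9]
end [-10.1 131.9]
end [ 58.1 131.8]
blk [ 4.6 71.9]
blk [28.3 71.4]
sq [73.4 49.7]
core [ 69.2 -60.9]
sm [-56.6 -18.8]
[611.69733671  75.60920603 338.94060502] [56.82007913 83.63313101]
[ 1.150e+00  1.835e+01  8.874e+01 -5.000e-02  7.276e+01 -4.200e+00]
```

Triangulating gives the fingertips at about z=75 while the TCP reads 55. At this gap the tips stand about 20 mm behind the TCP, so I'll back off behind the square and lower until the tips are really near the board, watching the force.

Call:
carry_out(
  increments=[
    [[0, 0, -0.01], [0, 0, 0], 0.86],
    [[0, 0, -0.005], [0, 0, 0], 0.86],
    [[-0.015, 0, 0], [0, 0, 0], 0.86],
    [[-0.015, 0, 0], [0, 0, 0], 0.86],
    [[-0.015, 0, 0], [0, 0, 0], 0.86],
    [[-0.012, 0, 0], [0, 0, 0], 0.86],
    [[0, 0, 0.01], [0, 0, 0], 0.86],
    [[0, 0, 0.005], [0, 0, 0], 0.86],
    [[0, 0, 0.004], [0, 0, 0], 0.86],
    [[0, 0, 0], [0, 0, 0], 0.86],
    [[0, 0, 0], [0, 0, 0], 0.86],
  ],
)

```text
time: 6.45
tool_pos: [632.0, -1.5, 50.2]
tcp_rot: [179.9, 0.1, 95.1]
ft_force: [-0.4, -0.5, -0.3]
finger_gap: 11.7
```

```bash
python3 - <<'E'
from h import *
go(69,14,40)
s=snap('scene','s4.png')
u,v=w2px(s,[r.sense()['tool_pos']])[0]; print(u,v, w2px(s,[np.r_[b2w(0,14),50],np.r_[b2w(70,14),50],np.r_[b2w(70,14),100]]))
u,v=int(u),int(v)
cv2.imwrite('pics/c5.png',cv2.resize(s['image'][v-60:v+40,u-70:u+70],None,fx=5,fy=5,interpolation=cv2.INTER_CUBIC)); print(u-70,v-60)
E
```

```text
t 6.45 board [69.8  4.9] z 50.2 rot [1.799e+02 1.000e-01 9.510e+01] F [-0.4 -0.5 -0.3] gap 11.7
need tool shift mm [ 9.1 -0.8 10.2] rotvec rad [ 0.0009  0.0014 -0.0047]
313.3933847005287 199.0102820774504 [[295.82673454 186.60331471]
 [316.20765303 197.74295762]
 [316.81676251 179.22115839]]
243 139
```

View pics/c5.png

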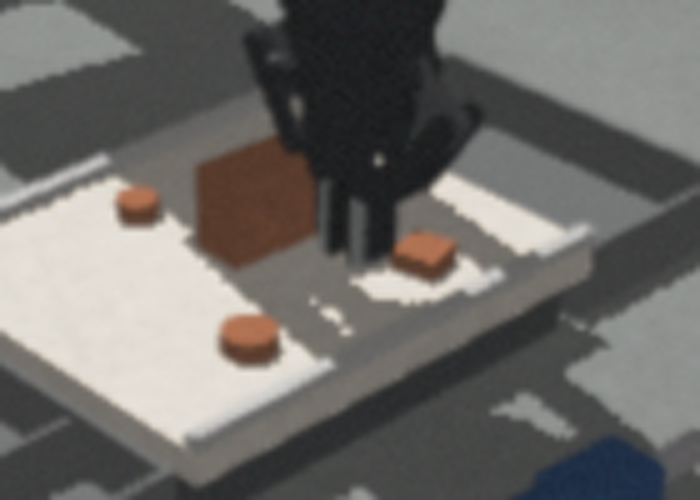

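The TCP reads board level (z=50) with no contact, and the tips at crop (365,263) are still well above the board. The square at (425,253) is intact, so I'm lowering gently.

Call:
carry_out(
  increments=[
    [[0, 0, 0.003], [0, 0, 0], 0.86],
    [[0, 0, 0.003], [0, 0, 0], 0.86],
    [[0, 0, 0.003], [0, 0, 0], 0.86],
    [[0, 0, 0.002], [0, 0, 0], 0.86],
    [[0, 0, 0], [0, 0, 0], 0.86],
  ],
)

```text
time: 7.0
tool_pos: [632.4, -0.3, 38.9]
tcp_rot: [179.9, 0.1, 95.2]
ft_force: [-0.9, 0.8, 0.8]
finger_gap: 12.0
```

```bash
python3 - <<'E'
from h import *
go(69,14,36)
s=snap('scene','s5.png')
u,v=w2px(s,[r.sense()['tool_pos']])[0]; print(u,v)
u,v=int(u),int(v)
cv2.imwrite('pics/c6.png',cv2.resize(s['image'][v-60:v+40,u-70:u+70],None,fx=5,fy=5,interpolation=cv2.INTER_CUBIC)); print(u-70,v-60)
E
```

```text
t 7.0 board [70.3  6.1] z 38.9 rot [1.799e+02 1.000e-01 9.520e+01] F [-0.9  0.8  0.8] gap 12.0
need tool shift mm [ 7.9 -1.3  2.8] rotvec rad [ 0.0019  0.0014 -0.0029]
313.79088368542483 202.98290587051858
243 142
```

View pics/c6.png

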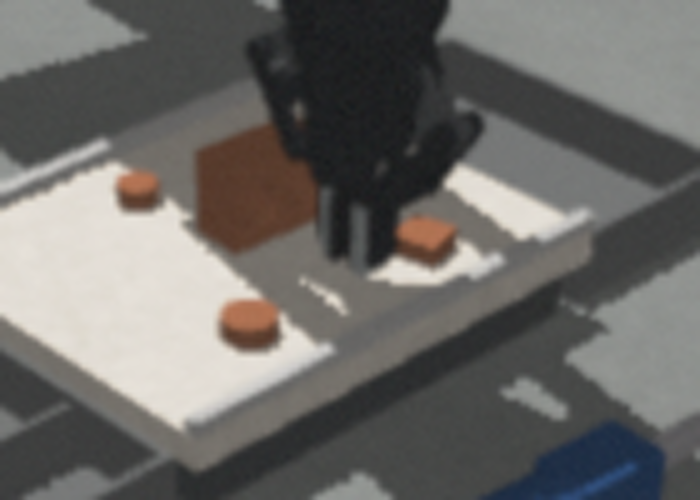

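The tips are now about 9 mm above the board, next to the square. I'll lower 3 mm more and do a partial push.

Call:
carry_out(
  increments=[
    [[0, -0.001, 0.003], [0, 0, 0], 0.86],
    [[0, 0, 0], [0, 0, 0], 0.86],
    [[0.01, 0, 0], [0, 0, 0], 0.86],
    [[0.01, 0, 0], [0, 0, 0], 0.86],
    [[0.01, 0, 0], [0, 0, 0], 0.86],
    [[0.01, 0, 0], [0, 0, 0], 0.86],
    [[0.01, 0, 0], [0, 0, 0], 0.86],
    [[0, 0, 0], [0, 0, 0], 0.86],
  ],
)

```text
time: 7.85
tool_pos: [626.6, 54.8, 36.3]
tcp_rot: [179.8, 0.1, 95.3]
ft_force: [-0.3, -1.3, 0.1]
finger_gap: 12.3
```

```bash
python3 - <<'E'
from h import *
go(69,145,36)
s=snap('wrist','w6.png')
E
```

```text
t 7.85 board [69.7 61.5] z 36.3 rot [1.798e+02 1.000e-01 9.530e+01] F [-0.3 -1.3  0.1] gap 12.3
need tool shift mm [83.5 -0.9  0.2] rotvec rad [ 0.0029  0.0009 -0.0024]
```

View pics/w6.png

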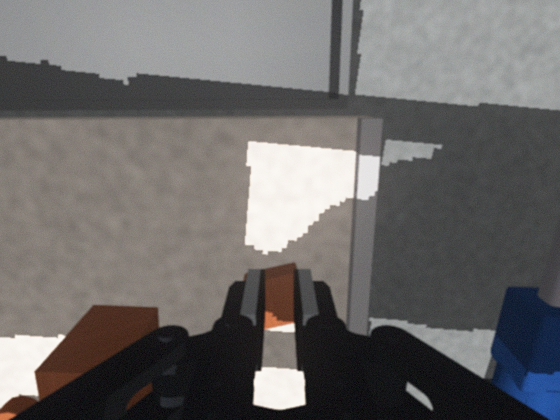

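```bash
python3 - <<'E'
from h import *
import pickle
w=pickle.load(open('pics/w6.png.pkl','rb'))
for p in [(279,268),(279,300),(279,328)]: print(p,w2b(px2w(w,*p,62)).round(1),w2b(px2w(w,*p,50)).round(1))
c=-cv2.Rodrigues(w['rvec'])[0].T@w['tvec'];print(c,w2b(c))
for n,p,z in [('railR in',(358,150),58),('railR in',(348,310),58),('end',(100,118),50),('end',(250,116),50)]:
    print(n,w2b(px2w(w,*p,z)).round(1))
s=snap('scene','s6.png')
u,v=w2px(s,[r.sense()['tool_pos']])[0]; print(u,v, w2px(s,[np.r_[b2w(70,61),50],np.r_[b2w(70,61),56]]))
u,v=int(u),int(v)
cv2.imwrite('pics/c7.png',cv2.resize(s['image'][v-60:v+40,u-70:u+70],None,fx=5,fy=5,interpolation=cv2.INTER_CUBIC)); print(u-70,v-60)
E
```

```text
(279, 268) [70.2 70.4] [70.3 64.7]
(279, 300) [70.2 55.3] [70.2 48.4]
(279, 328) [70.2 41.4] [70.2 33.3]
[619.57900113 131.60669285 205.88745188] [ 69.93659348 138.64036886]
railR in [101.2 118.9]
railR in [101.   47.8]
end [ -1.1 130.9]
end [ 58.9 131.5]
329.48334543028784 195.67758412661092 [[330.02387738 190.73655561]
 [330.13252554 188.59017908]]
259 135
```

View pics/c7.png

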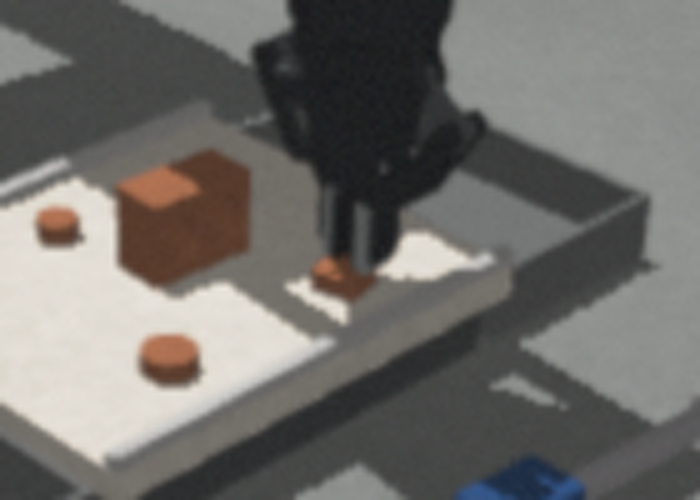

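The tips passed just above the square again. The ray to their lower edge puts them at z≈62–66 with the TCP at 36, so the offset is nearer 28 mm. I'll back off, lower further in small steps, and check the contact force.

Call:
carry_out(
  increments=[
    [[0, 0, -0.01], [0, 0, 0], 0.86],
    [[-0.015, 0, 0], [0, 0, 0], 0.86],
    [[-0.015, 0, 0], [0, 0, 0], 0.86],
    [[-0.015, 0, 0], [0, 0, 0], 0.86],
    [[-0.003, 0, 0.005], [0, 0, 0], 0.86],
    [[0, 0, 0.006], [0, 0, 0], 0.86],
    [[0, 0, 0.002], [0, 0, 0], 0.86],
    [[0, 0, 0.002], [0, 0, 0], 0.86],
    [[0, 0, 0], [0, 0, 0], 0.86],
  ],
)

```text
time: 8.85
tool_pos: [631.2, -1.9, 30.4]
tcp_rot: [179.9, 0.1, 95.0]
ft_force: [-0.2, 0.8, -0.9]
finger_gap: 11.9
```

```bash
python3 - <<'E'
from h import *
go(69,14,30)
E
```

```text
t 8.85 board [68.9  4.6] z 30.4 rot [1.799e+02 1.000e-01 9.500e+01] F [-0.2  0.8 -0.9] gap 11.9
need tool shift mm [9.4 0.  0.4] rotvec rad [ 0.0021  0.0022 -0.0071]
```

Call:
carry_out(
  increments=[
    [[0, 0, 0.001], [0, 0, 0], 0.86],
    [[0, 0, 0.001], [0, 0, 0], 0.86],
    [[0, 0, 0], [0, 0, 0], 0.86],
  ],
)

```text
time: 9.15
tool_pos: [631.1, -0.6, 28.2]
tcp_rot: [179.9, 0.1, 95.1]
ft_force: [0.2, 0.0, 0.4]
finger_gap: 11.5
```

```bash
python3 - <<'E'
from h import *
go(69,14,30)
s=snap('wrist','w7.png')
s=snap('scene','s7.png')
u,v=w2px(s,[r.sense()['tool_pos']])[0]; u,v=int(u),int(v)-10
cv2.imwrite('pics/c8.png',cv2.resize(s['image'][v-40:v+40,u-50:u+50],None,fx=7,fy=7,interpolation=cv2.INTER_CUBIC)); print(u-50,v-40)
E
```

```text
t 9.15 board [68.9  5.9] z 28.2 rot [1.799e+02 1.000e-01 9.510e+01] F [0.2 0.  0.4] gap 11.5
need tool shift mm [ 8.1  0.  -1.9] rotvec rad [ 0.0018  0.0019 -0.0054]
263 156
```

View pics/c8.png

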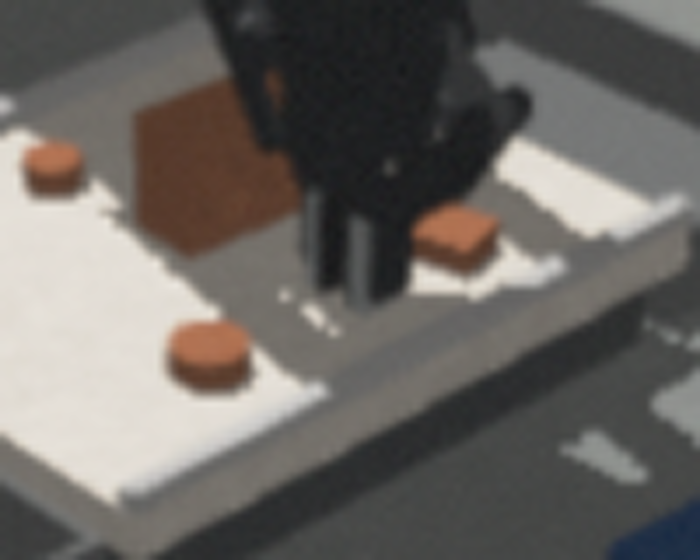

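View pics/w7.png

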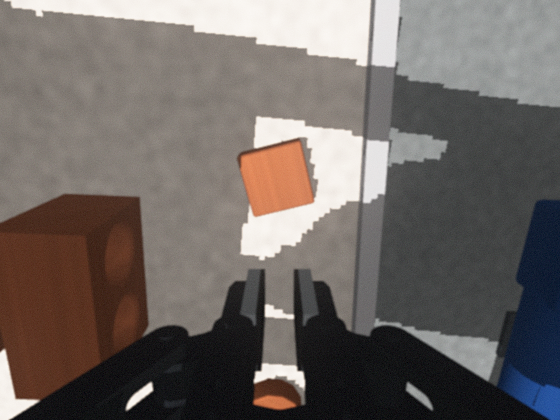

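Nothing touches at TCP z=28. The tips are close to the board, and the square stands clear ahead at (277,178). Partial push.

Call:
carry_out(
  increments=[
    [[0.01, 0, 0], [0, 0, 0], 0.86],
    [[0.01, 0, 0], [0, 0, 0], 0.86],
    [[0.01, 0, 0], [0, 0, 0], 0.86],
    [[0.01, 0, 0], [0, 0, 0], 0.86],
    [[0.01, 0, 0], [0, 0, 0], 0.86],
    [[0, 0, 0], [0, 0, 0], 0.86],
  ],
)

```text
time: 9.85
tool_pos: [626.6, 54.6, 28.8]
tcp_rot: [179.8, 0.1, 95.1]
ft_force: [0.2, 0.1, 0.5]
finger_gap: 11.9
```

```bash
python3 - <<'E'
from h import *
go(69,140,28.5)
s=snap('wrist','w8.png')
E
```

```text
t 9.85 board [69.6 61.3] z 28.8 rot [1.798e+02 1.000e-01 9.510e+01] F [0.2 0.1 0.5] gap 11.9
need tool shift mm [78.7 -1.   0.2] rotvec rad [ 0.003   0.0017 -0.0047]
```

View pics/w8.png

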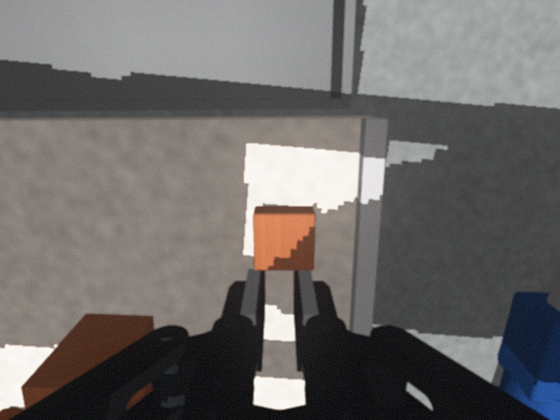

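The square is now flush against the fingers at (285,238). Pushing it off the end.

Call:
carry_out(
  increments=[
    [[0.01, 0, 0], [0, 0, 0], 0.86],
    [[0.014, 0, 0], [0, 0, 0], 0.86],
    [[0.014, 0, 0], [0, 0, 0], 0.86],
    [[0.014, 0, 0], [0, 0, 0], 0.86],
    [[0.014, 0, 0], [0, 0, 0], 0.86],
    [[0.01, 0, 0], [0, 0, 0], 0.86],
    [[0, 0, 0], [0, 0, 0], 0.86],
  ],
)

```text
time: 10.6
tool_pos: [619.2, 136.8, 28.7]
tcp_rot: [179.8, 0.1, 95.1]
ft_force: [0.3, -0.1, 0.3]
finger_gap: 12.1
```

```bash
python3 - <<'E'
from h import *
go(67,-92,60)
s=snap('wrist','w9.png')
E
```

```text
t 10.6 board [ 70.1 143.9] z 28.7 rot [1.798e+02 1.000e-01 9.510e+01] F [ 0.3 -0.1  0.3] gap 12.1
need tool shift mm [-236.    -1.8  -30.9] rotvec rad [ 0.0033  0.0017 -0.0048]
```

View pics/w9.png

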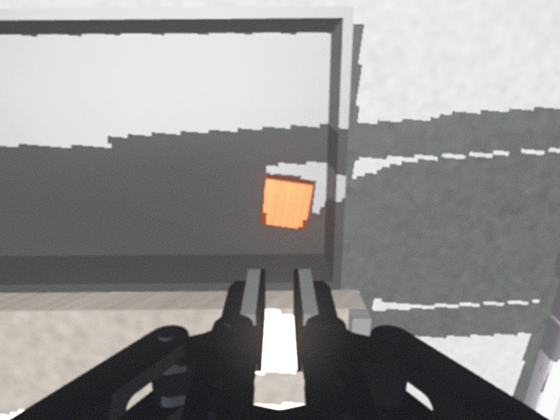

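The square lies flat in the scrap tray at (289,202). Next I raise and go behind the core.

Call:
carry_out(
  increments=[
    [[0, 0, -0.03], [0, 0, 0], 0.86],
    [[-0.01, 0, -0.03], [0, 0, 0], 0.86],
    [[-0.03, 0, 0], [0, 0, 0], 0.86],
    [[-0.03, 0, 0], [0, 0, 0], 0.86],
    [[-0.03, 0, 0], [0, 0, 0], 0.86],
    [[-0.03, 0, 0], [0, 0, 0], 0.86],
    [[-0.03, 0, 0], [0, 0, 0], 0.86],
    [[-0.03, 0, 0], [0, 0, 0], 0.86],
    [[-0.015, 0, 0], [0, 0, 0], 0.86],
    [[0, 0, 0], [0, 0, 0], 0.86],
    [[0, 0, 0], [0, 0, 0], 0.86],
  ],
)

```text
time: 11.75
tool_pos: [637.4, -79.1, 91.6]
tcp_rot: [179.8, 0.3, 95.0]
ft_force: [0.1, 0.5, -0.6]
finger_gap: 11.9
```

```bash
python3 - <<'E'
from h import *
go(67,-98,50)
s=snap('wrist','w10.png')
E
```

```text
t 11.75 board [ 67.8 -72.8] z 91.6 rot [179.8   0.3  95. ] F [ 0.1  0.5 -0.6] gap 11.9
need tool shift mm [-25.   -0.7  41.7] rotvec rad [ 0.0026  0.0045 -0.0066]
```

View pics/w10.png

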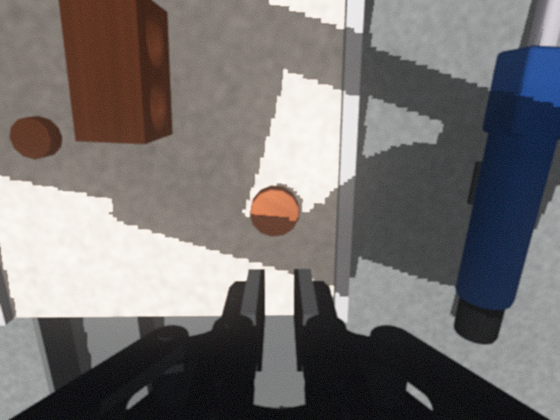

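The core is at (275,211), straight ahead of the fingers. The small core is at (36,137), and the block is untouched.

```bash
python3 - <<'E'
from h import *
import pickle
w=pickle.load(open('pics/w10.png.pkl','rb'))
for p in [(275,210),(36,137)]: print(w2b(px2w(w,*p,62)).round(1))
for p in [(172,130),(142,143),(75,141)]: print(w2b(px2w(w,*p,50)).round(1),w2b(px2w(w,*p,95)).round(1))
E
```

```text
[ 66.5 -55.2]
[-57.  -14.6]
[ 10.5 -12.6] [22.8 -8.9]
[ -6.7 -19.5] [  9.3 -14.3]
[-43.5 -18.1] [-19.6 -13.2]
```

Call:
carry_out(
  increments=[
    [[-0.012, -0.001, 0], [0, 0.004, -0.006], 0.86],
    [[-0.01, 0, 0.01], [0, 0, 0], 0.86],
    [[0, 0, 0.02], [0, 0, 0], 0.86],
    [[0, 0, 0.01], [0, 0, 0], 0.86],
    [[0, 0, 0], [0, 0, 0], 0.86],
    [[0, 0, 0], [0, 0, 0], 0.86],
  ],
)

```text
time: 12.4
tool_pos: [638.6, -99.3, 48.8]
tcp_rot: [179.9, -0.0, 95.7]
ft_force: [-0.2, 0.5, 0.8]
finger_gap: 11.8
```

```bash
python3 - <<'E'
from h import *
go(67,-98,29)
s=snap('wrist','w11.png')
E
```

```text
t 12.4 board [ 67.2 -93.1] z 48.8 rot [179.9  -0.   95.7] F [-0.2  0.5  0.8] gap 11.8
need tool shift mm [-4.9 -0.2 19.8] rotvec rad [ 0.0022 -0.0003  0.0059]
```

View pics/w11.png

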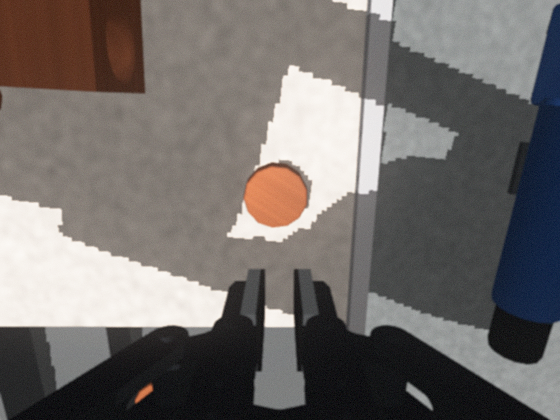

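The core is centred ahead at (276,195). I lower and make a partial push.

Call:
carry_out(
  increments=[
    [[0, 0, 0.01], [0, 0, 0.005], 0.86],
    [[0, 0, 0.007], [0, 0, 0], 0.86],
    [[0, 0, 0.002], [0, 0, 0], 0.86],
    [[0, 0, 0], [0, 0, 0], 0.86],
    [[0.008, 0, 0], [0, 0, 0], 0.86],
    [[0.01, 0, 0], [0, 0, 0], 0.86],
    [[0.012, 0, 0], [0, 0, 0], 0.86],
    [[0.012, 0, 0], [0, 0, 0], 0.86],
    [[0.012, 0, 0], [0, 0, 0], 0.86],
    [[0.006, 0, 0], [0, 0, 0], 0.86],
    [[0, 0, 0], [0, 0, 0], 0.86],
  ],
)

```text
time: 13.55
tool_pos: [634.1, -32.7, 31.1]
tcp_rot: [179.6, 0.0, 95.5]
ft_force: [0.1, 0.8, 0.7]
finger_gap: 12.2
```

```bash
python3 - <<'E'
from h import *
go(69,144,29)
s=snap('wrist','w12.png')
E
```

```text
t 13.55 board [ 68.9 -26.3] z 31.1 rot [179.6   0.   95.5] F [0.1 0.8 0.7] gap 12.2
need tool shift mm [170.3   0.5   2. ] rotvec rad [0.0061 0.0004 0.0025]
```

View pics/w12.png

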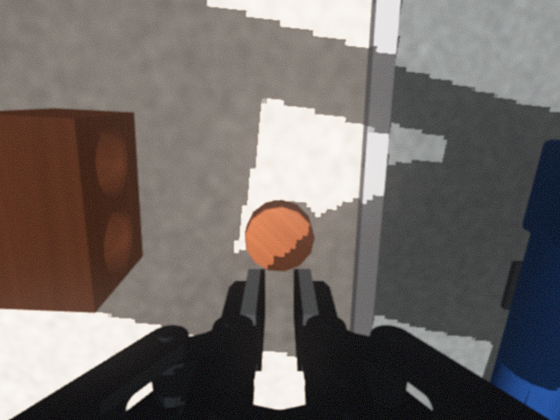

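The core sits cradled between the tips at (280,235). Continuing the push.

Call:
carry_out(
  increments=[
    [[0.008, 0, 0.001], [0.005, 0, 0], 0.86],
    [[0.012, 0, 0.001], [0, 0, 0], 0.86],
    [[0.012, 0, 0], [0, 0, 0], 0.86],
    [[0.012, 0, 0], [0, 0, 0], 0.86],
    [[0.012, 0, 0], [0, 0, 0], 0.86],
    [[0.012, 0, 0], [0, 0, 0], 0.86],
    [[0.012, 0, 0], [0, 0, 0], 0.86],
    [[0.006, 0, 0], [0, 0, 0], 0.86],
    [[0, 0, 0], [0, 0, 0], 0.86],
  ],
)

```text
time: 14.5
tool_pos: [625.6, 59.8, 29.3]
tcp_rot: [179.9, 0.1, 95.5]
ft_force: [0.1, -0.9, 0.2]
finger_gap: 12.1
```

```bash
python3 - <<'E'
from h import *
go(69,144,29)
s=snap('wrist','w13.png')
E
```

```text
t 14.5 board [69.1 66.6] z 29.3 rot [1.799e+02 1.000e-01 9.550e+01] F [ 0.1 -0.9  0.2] gap 12.1
need tool shift mm [77.4  0.   0.2] rotvec rad [0.0017 0.0011 0.0021]
```

View pics/w13.png

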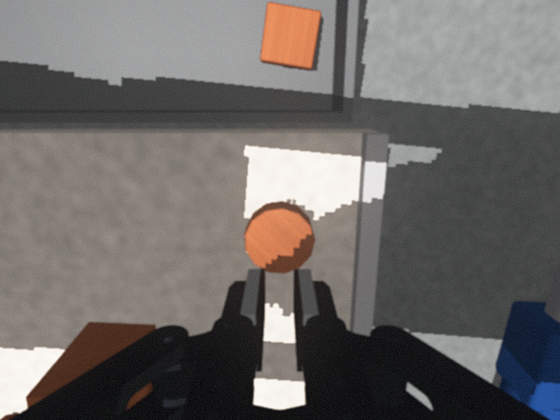

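The core is still cradled, but the square lies ahead in the tray at (291,36). I'll veer slightly toward the board's middle so the core doesn't land on it.

Call:
carry_out(
  increments=[
    [[0.008, 0, 0], [0, 0, 0], 0.86],
    [[0.013, -0.003, 0], [0, 0, 0], 0.86],
    [[0.013, -0.004, 0], [0, 0, 0], 0.86],
    [[0.013, -0.004, 0], [0, 0, 0], 0.86],
    [[0.014, -0.004, 0], [0, 0, 0], 0.86],
    [[0.012, -0.003, 0], [0, 0, 0], 0.86],
    [[0, 0, 0], [0, 0, 0], 0.86],
  ],
)

```text
time: 15.25
tool_pos: [597.8, 136.4, 28.8]
tcp_rot: [180.0, 0.0, 95.4]
ft_force: [-0.5, 0.6, -0.2]
finger_gap: 12.0
```

```bash
python3 - <<'E'
from h import *
go(50,144,29)
s=snap('wrist','w14.png')
E
```

```text
t 15.25 board [ 48.7 145.4] z 28.8 rot [180.    0.   95.4] F [-0.5  0.6 -0.2] gap 12.0
need tool shift mm [-1.4  1.3 -0.2] rotvec rad [0.0006 0.0005 0.0007]
```

View pics/w14.png

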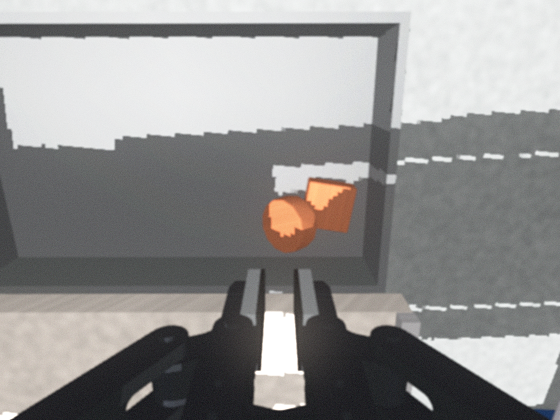

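Both the square and core lie in the scrap tray, at (335,205) and (290,224). Now the small core in the other lane: I raise well clear of the block and cross over.

Call:
carry_out(
  increments=[
    [[0, 0, -0.03], [0, 0, 0], 0.86],
    [[0, 0, -0.04], [0, 0, 0], 0.86],
    [[0, 0, -0.03], [0, 0, 0], 0.86],
    [[-0.024, -0.013, 0], [0, 0, 0], 0.86],
    [[-0.024, -0.013, 0], [0, 0, 0], 0.86],
    [[-0.024, -0.013, 0], [0, 0, 0], 0.86],
    [[-0.024, -0.013, 0], [0, 0, 0], 0.86],
    [[-0.024, -0.013, 0], [0, 0, 0], 0.86],
    [[-0.024, -0.013, 0], [0, 0, 0], 0.86],
    [[-0.024, -0.013, 0], [0, 0, 0], 0.86],
    [[0, 0, 0], [0, 0, 0], 0.86],
    [[0, 0, 0], [0, 0, 0], 0.86],
  ],
)

```text
time: 16.5
tool_pos: [521.9, -51.0, 134.4]
tcp_rot: [179.8, 0.3, 95.3]
ft_force: [0.1, 0.6, -0.2]
finger_gap: 11.8
```

```bash
python3 - <<'E'
from h import *
go(-57.5,-50,60)
s=snap('wrist','w15.png')
E
```

```text
t 16.5 board [-44.5 -34. ] z 134.4 rot [179.8   0.3  95.3] F [ 0.1  0.6 -0.2] gap 11.8
need tool shift mm [-15.6 -13.2  74.4] rotvec rad [ 0.0038  0.0056 -0.0011]
```

View pics/w15.png

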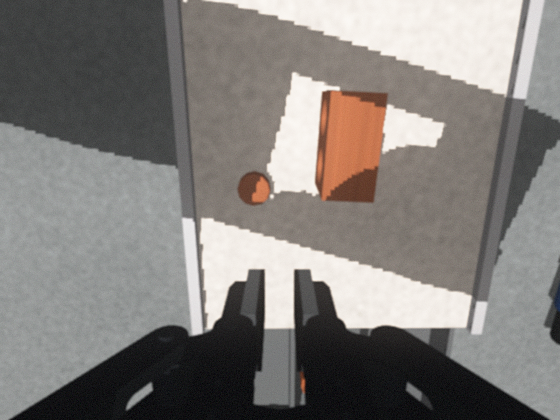

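The small core is at (254,189), the block at (352,147), and neither has moved.

```bash
python3 - <<'E'
from h import *
import pickle
w=pickle.load(open('pics/w15.png.pkl','rb'))
print(w2b(px2w(w,254,188,62)).round(1))
for p in [(331,91),(387,93),(374,202),(323,200)]: print(w2b(px2w(w,*p,95)).round(1))
E
```

```text
[-60.  -14.2]
[-16.3  45.9]
[13.3 44.9]
[ 10.9 -14.7]
[-18.5 -13.4]
```

Call:
carry_out(
  increments=[
    [[-0.008, -0.007, 0], [0.003, 0.005, 0], 0.86],
    [[-0.007, -0.006, 0.02], [0, 0, 0], 0.86],
    [[0, 0, 0.03], [0, 0, 0], 0.86],
    [[0, 0, 0.02], [0, 0, 0], 0.86],
    [[0, 0, 0], [0, 0, 0], 0.86],
    [[0, 0, 0], [0, 0, 0], 0.86],
  ],
)

```text
time: 17.15
tool_pos: [511.6, -66.3, 64.2]
tcp_rot: [179.9, 0.0, 95.7]
ft_force: [-0.5, -0.1, 0.5]
finger_gap: 11.9
```

```bash
python3 - <<'E'
from h import *
go(-58,-50,29)
s=snap('wrist','w16.png')
E
```

```text
t 17.15 board [-56.2 -48.3] z 64.2 rot [179.9   0.   95.7] F [-0.5 -0.1  0.5] gap 11.9
need tool shift mm [-1.7 -1.9 35.2] rotvec rad [0.0024 0.0006 0.0054]
```

View pics/w16.png

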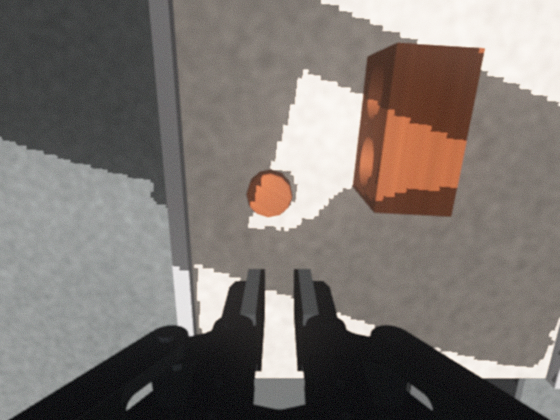

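Call:
carry_out(
  increments=[
    [[0, -0.004, 0.01], [0, 0, 0.004], 0.86],
    [[0, 0, 0.013], [0, 0, 0], 0.86],
    [[0, 0, 0.006], [0, 0, 0], 0.86],
    [[0, 0, 0.002], [0, 0, 0], 0.86],
    [[0, 0, 0], [0, 0, 0], 0.86],
    [[0, 0, 0], [0, 0, 0], 0.86],
  ],
)

```text
time: 17.8
tool_pos: [509.5, -66.9, 33.6]
tcp_rot: [179.6, 0.1, 95.5]
ft_force: [-0.2, 0.0, -0.2]
finger_gap: 12.0
```

```bash
python3 - <<'E'
from h import *
go(-61,-50,29)
s=snap('wrist','w17.png')
print(w2b(px2w(s,263,190,62)))
E
```

```text
t 17.8 board [-58.3 -48.6] z 33.6 rot [1.796e+02 1.000e-01 9.550e+01] F [-0.2  0.  -0.2] gap 12.0
need tool shift mm [-1.4 -2.7  4.6] rotvec rad [0.0066 0.0019 0.0019]
[-64.09607298  -5.55967762]
```

View pics/w17.png

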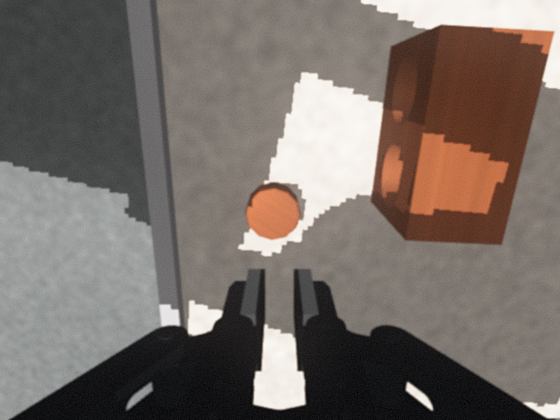

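The small core is ahead at (273,212), about 3 mm left of the finger centreline. I shift, lower, and make a partial push.

Call:
carry_out(
  increments=[
    [[0, -0.003, 0.003], [0.006, 0.001, 0], 0.86],
    [[0, 0, 0.002], [0, 0, 0], 0.86],
    [[0, 0, 0], [0, 0, 0], 0.86],
    [[0.008, 0, 0], [0, 0, 0], 0.86],
    [[0.01, 0, 0], [0, 0, 0], 0.86],
    [[0.01, 0, 0], [0, 0, 0], 0.86],
    [[0.01, 0, 0], [0, 0, 0], 0.86],
    [[0, 0, 0], [0, 0, 0], 0.86],
  ],
)

```text
time: 18.65
tool_pos: [503.1, -25.8, 29.2]
tcp_rot: [179.9, 0.1, 95.5]
ft_force: [0.2, -0.3, -0.6]
finger_gap: 11.9
```

```bash
python3 - <<'E'
from h import *
go(-61,144,29)
s=snap('wrist','w18.png')
E
```

```text
t 18.65 board [-60.9  -7.1] z 29.2 rot [1.799e+02 1.000e-01 9.550e+01] F [ 0.2 -0.3 -0.6] gap 11.9
need tool shift mm [1.511e+02 1.000e-01 0.000e+00] rotvec rad [0.0019 0.001  0.0018]
```

View pics/w18.png

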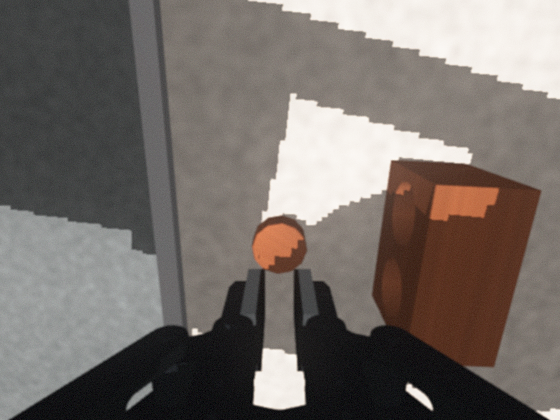

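The small core is cradled at (279,245), and the block is untouched with zero force. Continuing.

Call:
carry_out(
  increments=[
    [[0.008, 0, 0], [0, 0, 0], 0.86],
    [[0.012, 0, 0], [0, 0, 0], 0.86],
    [[0.012, 0, 0], [0, 0, 0], 0.86],
    [[0.012, 0, 0], [0, 0, 0], 0.86],
    [[0.012, 0, 0], [0, 0, 0], 0.86],
    [[0.008, 0, 0], [0, 0, 0], 0.86],
    [[0, 0, 0], [0, 0, 0], 0.86],
  ],
)

```text
time: 19.4
tool_pos: [496.5, 43.4, 29.2]
tcp_rot: [179.9, 0.1, 95.5]
ft_force: [-0.5, -0.6, -0.3]
finger_gap: 11.9
```

```bash
python3 - <<'E'
from h import *
go(-61,144,29)
s=snap('wrist','w19.png')
E
```

```text
t 19.4 board [-60.9  62.5] z 29.2 rot [1.799e+02 1.000e-01 9.550e+01] F [-0.5 -0.6 -0.3] gap 11.9
need tool shift mm [81.5  0.1  0.1] rotvec rad [0.0023 0.0013 0.0023]
```

View pics/w19.png

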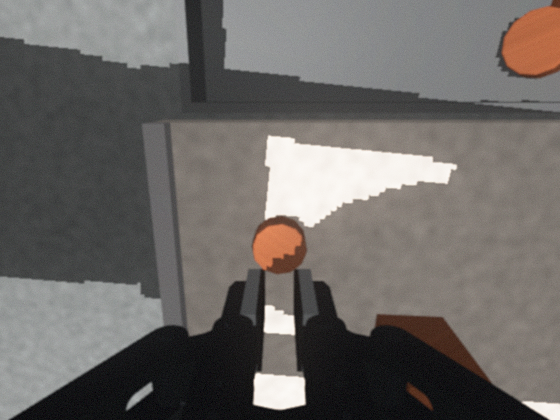

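The small core is still cradled at (279,245), with the tray clear ahead. Final push off the end.

Call:
carry_out(
  increments=[
    [[0.01, 0, 0], [0, 0, 0], 0.86],
    [[0.014, 0, 0], [0, 0, 0], 0.86],
    [[0.014, 0, 0], [0, 0, 0], 0.86],
    [[0.014, 0, 0], [0, 0, 0], 0.86],
    [[0.014, 0, 0], [0, 0, 0], 0.86],
    [[0.011, 0, 0], [0, 0, 0], 0.86],
    [[0, 0, 0], [0, 0, 0], 0.86],
  ],
)

```text
time: 20.15
tool_pos: [488.6, 125.3, 29.2]
tcp_rot: [179.9, 0.1, 95.4]
ft_force: [0.0, -0.4, -1.5]
finger_gap: 12.0
```

```bash
python3 - <<'E'
from h import *
go(-61,144,29)
s=snap('wrist','w20.png')
E
```

```text
t 20.15 board [-61.  144.7] z 29.2 rot [1.799e+02 1.000e-01 9.540e+01] F [ 0.  -0.4 -1.5] gap 12.0
need tool shift mm [-0.7  0.   0.2] rotvec rad [ 0.0026  0.0011 -0.0006]
```

View pics/w20.png

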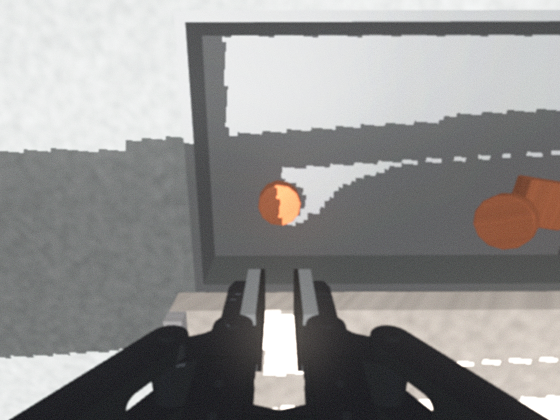

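All three offcuts are in the scrap tray. I'll raise, move clear, and check everything from the fixed cameras.

Call:
carry_out(
  increments=[
    [[0, 0, -0.03], [0, 0, 0], 0.86],
    [[0, 0, -0.04], [0, 0, 0], 0.86],
    [[0, 0, -0.04], [0, 0, 0], 0.86],
    [[0.03, -0.01, -0.02], [0, 0, 0], 0.86],
    [[0.03, -0.01, 0], [0, 0, 0], 0.86],
    [[0.03, -0.01, 0], [0, 0, 0], 0.86],
    [[0.03, -0.01, 0], [0, 0, 0], 0.86],
    [[0.03, -0.01, 0], [0, 0, 0], 0.86],
    [[0.03, -0.01, 0], [0, 0, 0], 0.86],
    [[0.03, -0.01, 0], [0, 0, 0], 0.86],
    [[0.03, -0.01, 0], [0, 0, 0], 0.86],
    [[0, 0, 0], [0, 0, 0], 0.86],
  ],
)

```text
time: 21.4
tool_pos: [385.8, 359.2, 164.6]
tcp_rot: [179.8, 0.1, 94.8]
ft_force: [0.3, -0.2, -0.3]
finger_gap: 12.1
```

Call:
carry_out(
  increments=[
    [[0.02, 0, 0], [0, 0, 0], 0.86],
    [[0.02, 0, 0], [0, 0, 0], 0.86],
    [[0.02, 0, 0], [0, 0, 0], 0.86],
    [[0, 0, 0], [0, 0, 0], 0.86],
    [[0, 0, 0], [0, 0, 0], 0.86],
    [[0, 0, 0], [0, 0, 0], 0.86],
  ],
)

```text
time: 22.0
tool_pos: [383.1, 416.3, 163.5]
tcp_rot: [179.8, 0.3, 94.7]
ft_force: [0.7, 0.2, -0.3]
finger_gap: 12.1
```

```bash
python3 - <<'E'
from h import *
s=snap('top','t9.png'); im=s['image']
q=snap('scene','s9.png')
cv2.imwrite('pics/c9.png',np.vstack([cv2.resize(im[120:300,140:480],(680,360)),cv2.resize(q['image'][140:280,80:420],(680,230))]))
hsv=cv2.cvtColor(im,cv2.COLOR_BGR2HSV)
m=((hsv[...,0]<15)&(hsv[...,1]>90)&(hsv[...,2]>40)).astype(np.uint8)
m[:, :145]=0;m[:,360:]=0;m[:180]=0;m[290:]=0
n,l,st,c=cv2.connectedComponentsWithStats(m)
for i in range(1,n):
    if st[i,4]>15: print(st[i],c[i].round(1),*[(z,w2b(px2w(s,*c[i],z)).round(1)) for z in (16,62,95)])
st=r.sense();print(st['time'],st['tool_pos'],st['ft_force'],abs(st['qd']).max())
E
```

```text
[180 210  14  18 174] [186.8 218.8] (16, array([ 63.2, 165.5])) (62, array([ 57.5, 155.7])) (95, array([ 53.4, 148.8]))
[329 223  16  16 154] [336.3 230.7] (16, array([  -4.6, -206.1])) (62, array([  -7.4, -199.7])) (95, array([  -9.3, -195.1]))
[233 231  27  14 342] [246.3 237.7] (16, array([ 0.7, 20.4])) (62, array([-2.2, 17. ])) (95, array([-4.4, 14.5]))
[185 265   9   8  60] [189.1 268.5] (16, array([-61. , 168.7])) (62, array([-61.3, 158.8])) (95, array([-61.5, 151.7]))
22.1 [383.08827112 416.24950813 163.64672643] [ 0.10020605  0.47087596 -0.02228481] 0.23841096719472782
```

View pics/c9.png

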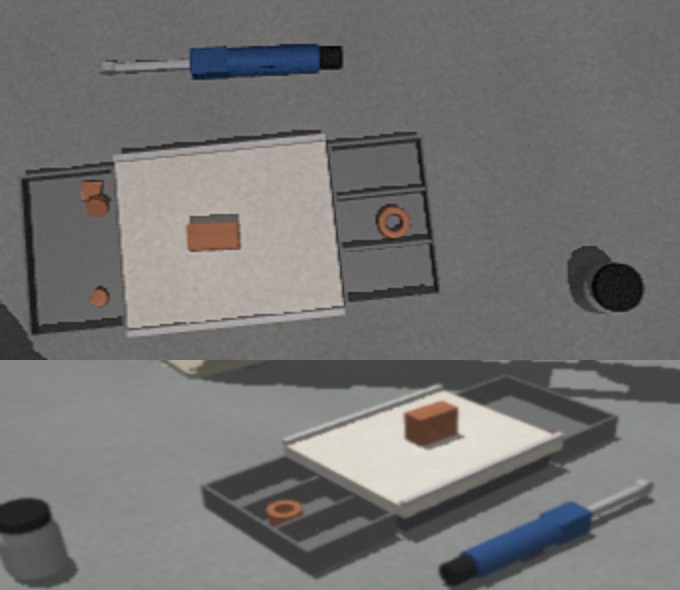

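The block and bush are at the same pixels as at the start (246.3,237.7 and 336.3,230.7). All three offcuts are in the undivided tray, and the sander and jar are where they were.

```bash
python3 -c "
from bench import r
print(r.hand_in())"
```

```text
the job is handed in; nothing more can be done
None
```

The job is handed in: all three copper offcuts are in the plain scrap tray. I pushed the square, then the 28 mm core, then the 22 mm core along their lanes and off the open end, with the fingers held about 12 mm apart. Nothing was gripped or lifted.

- **First passes missed:** my first two passes went over the square without moving it. At that finger gap the tips stand roughly 20–28 mm behind the reported TCP. I found this by triangulating from the camera images, then ran the tool lower with no contact force.
- **Final pictures:** all three pieces are inside the undivided tray. The block and bush are at the same pixels as at the start, to within 0.1 px. By eye, the sander and jar are where they were.
- **Core and square:** these two lie touching in the tray, and the core may be leaning slightly on the square. I did not check that further.
- **Limits:** the arm was clear and at rest at about 22 s of the 61 s allowed. Every wrist force I read stayed under about 2 N, though I only read it between moves.

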